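# Register a painting panel and hold the inspection mirror on its side mark

## Task

Slide the wooden painting panel fully home into the corner of the wooden stop, so that its far side and its left side both lie flush against the two fences. Then turn the sprung mirror on the camera stand by its upright post until the dark wooden key let into the panel's side appears in the middle of the camera's view, and finish while still holding the mirror steady at that angle with the fingers (it springs back if let go). Leave the paint bottle, the jar and the palette knife where they are.

Things in the scene. Friction and masses are not known exactly. Their poses are not given: they have to be found in the camera images.
- stop_square: L-shaped wooden corner stop fixed to the table, 26 mm high. Its origin is the inner corner of the two fences on the table, and x and y below are its own axes. The far fence's inner face is the plane x = 0 (it runs from y = -130 to +18 mm); the left fence's inner face is the plane y = 0 (it runs from x = -130 to 0 mm). Fences are 18 mm thick. The panel goes in the quarter x < 0, y < 0
- panel_center (a point): centre (half-way up) of the painting panel, a loose wooden block 100 mm along its own x, 80 mm along its own y, 50 mm high, about 0.25 kg, flat on the table and too wide to grip. When home its axes are parallel to those of the stop, its +x side on the far fence and its +y side on the left fence, so its centre is at (-50, -40) mm in the stop's axes
- panel_corner (a point): bottom corner of the panel at its own (+50, +40) mm from the centre, the one that goes into the stop's inner corner
- panel_mark (a point): the mark: a dark wooden key, 12 mm wide, let flush into the panel's -y side (the side facing the mirror stand) over its full height, its dark end also showing on the top face at that edge. This point is on the side's surface, 36 mm above the table and 20 mm towards the panel's +x from the middle of that side. When the panel is home it lies at (-30, -80) mm in the stop's axes
- mirror_stand: fixed black round camera puck, 84 mm across, 15 mm high, origin at the centre of its underside, z up. Its camera looks straight up along the z axis through the origin; the mirror head turns about this same axis. The stand's x axis is where the mirror's line of sight points when the head is at rest
- mirror_head (a joint): turn of the mirror head on the stand (rad), counter-clockwise seen from above, 0 (rest) to 2.1. A spring drives it back to 0: about 0.6 N at the post at rest and 2.6 N at 2 rad
- mirror_eye (a point): centre of the 40 x 48 mm mirror on the head, on the turning axis, 37 mm above the table. The mirror leans 45 degrees over the lens, so the camera's line of sight leaves it level along this point's x axis, away from the post. The camera sees a level band 40 mm wide centred on that line: the mark is in the middle of the view when the line of sight, seen from above, passes close to it (within 20 mm is good)
- grip_post (a point): centre line of the upright round steel post for turning the head, 14 mm in diameter, on an arm straight opposite to the line of sight, 80 mm from the turning axis. This point is 98 mm above the table; the post runs from its flat arm (51 mm above the table) to its top at 117 mm. The rest of the head reaches 62 mm above the table within 42 mm of the axis
- paint_bottle: loose white paint bottle with black cap, 38 mm across, 105 mm high, origin under its centre; to be left alone
- paint_jar: loose paint jar, 64 mm across, 85 mm high, origin under its centre; to be left alone
- palette_knife: loose palette knife, 180 mm long, lying flat along its own x; to be left alone
Not all that is in view belongs to the job. Leave any blue or yellow look-alike of the part that bears panel_center alone. There is more than one size of the mirror_stand; the job needs the smaller.

How it is judged:
On the way, in this order (a step that is already met when the one before it is completed fails the run):
1. the panel is home against both fences (x of panel_corner in the frame of stop_square above -0.004 m and y of panel_corner in the frame of stop_square above -0.004 m and angle between the x axis of panel_center and the x axis of stop_square, either way round below 0.04 rad), for 0.2 s.
2. the mark is in the middle of the camera's view, the mirror held by the fingers (x of panel_mark in the frame of mirror_eye above 0.05 m and y of panel_mark in the frame of mirror_eye between -0.02 and 0.02 m and contact force between the fingers and mirror_stand above 0.4 N), for 0.2 s.
At the end, for the whole second after the job is handed in: The panel lies flat with both sides within 4 mm of the fences and square to them within 0.04 rad; the fingers still hold the mirror head (more than 0.4 N, turning slower than 0.1 rad/s) with its line of sight passing within 20 mm of the mark (all of step 1 and all of step 2 and x of panel_corner in the frame of stop_square below 0.004 m and y of panel_corner in the frame of stop_square below 0.004 m and height (world z) of panel_corner below 0.004 m and angle between panel_center's own z axis and vertical below 0.05 rad and velocity of joint mirror_head between -0.1 and 0.1 rad/s); the arm keeps its last pose, push and grip.
It fails at once if a bystander is disturbed (distance of any of paint_bottle, paint_jar, palette_knife from where it was at the start of the episode above 0.02 m).
It also fails if it takes over 64 s, if anything falls off the work surface, if the arm or the gripper's body presses on something with over 40 N, if the wrist force passes 120 N, or if a joint passes its speed limit or range.

## Robot

A 6-joint arm with a two-finger parallel gripper is mounted at the origin on the work surface. World frame = base frame: x ahead of the robot, y to its left, z up, the work surface at z = 0. Lengths are in m, angles in rad, forces in N, time in s.
With the tool pointing down it reaches from about 0.3 to 0.875 m from the base axis. Payload 4.2 kg.
Tool frame: the origin (TCP) lies at the very end of the fingers, on their centre line; the grasp point (between the pads) lies 19 mm behind it (robot.tcp_to_grasp is the distance from the TCP to the grasp point, in m); z points along the fingers, y is the line along which they close (so a half turn about z gives the same grasp; the last joint's range is limited). The gripper opens to 85 mm and grips with 20 to 120 N. Pads are 22 mm wide; open, the fingers measure 114 mm over their backs; the gripper's body (76 mm by 85 mm) begins 54 mm behind the grasp point. The pads swing forward as they close: fully open they stand 13 mm farther back than shut.
Start: joints at [-1.187, 0.32, 1.565, -0, 1.257, -0.02], TCP at [0.226, -0.529, 0.231] pointing down, gripper open.
Joint ranges: [-3.11, 3.11], [-0.84, 2.01], [0.21, 2.61], [-1.34, 4.49], [0.05, 2.63], [-2.56, 2.56]. Speed limits (rad/s): [2.57, 2.57, 3.14, 3.14, 3.14, 3.14].

## Interface

Orientations are given as a unit quaternion [x, y, z, w].
In Python, from cell import robot, viewer gives the robot as it stands.
- The arm moves only by the shell command python3 -m jog 'ROWS' [FORCE]. ROWS is JSON, a list that holds one entry, the list of rows, each a list of 5 numbers: the shift along the world's x, y, z scaled (see below), then the turn about the world's z scaled (see below), then the gripper command: -1 is shut, 1 is fully open, values between are in proportion. In form: [[[dx, dy, dz, roll, jaw], ...]]. A call has 1 to 20 rows; each row shifts and turns the commanded pose from where the row before left it; what a row does not reach is not made up. The controller multiplies each number of a shift by 20 cm and each number of a turn by 90 degrees. A row lasts 1/12 s, in which the tool goes at most 41.7 mm and 7.16 degrees, less where a joint would pass 70% of its speed; a pose out of reach is approached as far as the arm can. A call with a number of a shift or a turn outside -1 to 1 is refused whole. A call with a gripper value outside its range is refused whole. The fingers move at their own pace and stop on an object; FORCE is the grip in N (left out, the last holds). Time passes only in rows, so rows that do not move let the fingers close. It gives the time, the measured TCP pose, the force, the opening and the grip force at its end, in the units of the state.
- robot.read_state(): the state, without advancing time (a new reading comes with each control period).
- viewer.get_image(name): name is "side" or "top" or "wrist"; returns the picture (384x512x3 uint8, red, green, blue); there is no depth.
- viewer.calibration(name): a dict with "K" (3x3 intrinsics, pixels), "dist" ([k1, k2, p1, p2, k3] as OpenCV has them; the pictures are not rectified), "rvec" (rotation vector, rad) and "tvec" (3), from world to camera coordinates, as OpenCV has them; the wrist camera has in their place "tool_from_camera" (4x4, takes a point from camera to tool coordinates, whose origin is the TCP and whose axes are the flange's). Camera axes: x right, y down, z forward; pixel columns grow to the right and rows downward; lengths in m; the calibration is good to about 2 mm. A picture is of the moment at which its call begins: read the wrist's pose just before it. calibration takes no time and is no camera call.
- robot.sign_off(): hands the job in; it is judged then, once.
The state is a dict: "clock": time; "joint_pos": joint angles; "qd": joint speeds; "joint_torque": joint torques, N m; "tcp_pos": TCP position; "tcp_rot": TCP orientation; "contact_force": force on the tool from outside, world axes, zero at the start; "ft_torque": the same for the moment, N m; "finger_gap": finger opening in m; "grasp_force": force on a finger pad.
Only numpy, scipy, OpenCV 4.12 (cv2) and the standard library are available. Lean on these libraries where they do the work, as an engineer would, in place of code of your own. Each camera call takes 0.05 s, during which the arm holds its last target. There are 200 camera calls.

## Working session

There is one attempt and no reset: what is moved stays moved. The work goes in short steps, Python scripts to look and compute and a shell command to move; the robot and the scene stay as the last step left them, time stands still between calls to the robot, and variables do not carry over. Pictures are saved under pics/ and viewed, at most 10 in all, crops included, and the job is handed in when it is done.

```bash
mkdir -p pics; cat > h.py <<'E'
import numpy as np, cv2
from cell import robot, viewer
from scipy.spatial.transform import Rotation as R
def cam(n):
    c=viewer.calibration(n);K=np.array(c["K"],float);d=np.array(c["dist"],float)
    if n=="wrist":
        s=robot.read_state();T=np.eye(4);T[:3,:3]=R.from_quat(s["tcp_rot"]).as_matrix();T[:3,3]=s["tcp_pos"]
        W=T@np.array(c["tool_from_camera"]);Rc=W[:3,:3];o=W[:3,3]
    else:
        M=cv2.Rodrigues(np.array(c["rvec"],float))[0];Rc=M.T;o=-M.T@np.array(c["tvec"],float).ravel()
    return K,d,Rc,o
def rays(C,px):
    K,d,Rc,o=C
    u=cv2.undistortPoints(np.array(px,float).reshape(-1,1,2),K,d).reshape(-1,2)
    return o,(Rc@np.c_[u,np.ones(len(u))].T).T
def onz(C,px,z):
    o,r=rays(C,px);z=np.broadcast_to(z,len(r));return o+r*((z-o[2])/r[:,2])[:,None]
def tri(C1,p1,C2,p2):
    o1,a=rays(C1,[p1]);o2,b=rays(C2,[p2]);a=a[0]/np.linalg.norm(a);b=b[0]/np.linalg.norm(b)
    t=np.linalg.lstsq(np.c_[a,-b],o2-o1,rcond=None)[0];p,q=o1+a*t[0],o2+b*t[1]
    return (p+q)/2,np.linalg.norm(p-q)
def proj(C,P):
    K,d,Rc,o=C;M=Rc.T
    return cv2.projectPoints(np.array(P,float).reshape(-1,3),cv2.Rodrigues(M)[0],-M@o,K,d)[0].reshape(-1,2)
def shot(n,f):
    C=cam(n);i=viewer.get_image(n);cv2.imwrite("pics/"+f,i[:,:,::-1]);return C,i
E
python3 - <<'E'
from h import *
C,t=shot("top","top0.png");D,s=shot("side","side0.png")
print(robot.read_state(),C[3],D[3])
E
```

```text
{'clock': 0.1, 'joint_pos': array([-1.18701068e+00,  3.20224805e-01,  1.56555959e+00,  1.77707055e-05,
        1.25743565e+00, -2.00076008e-02]), 'qd': array([ 0.00208843, -0.00097039, -0.00205194, -0.00097016,  0.00049813,
       -0.00043222]), 'joint_torque': array([ 9.50706890e-04, -4.16407764e+01, -2.34703285e+01,  8.67693143e-05,
        4.88563630e-03, -5.38640194e-06]), 'tcp_pos': array([ 0.22575992, -0.52834861,  0.23056718]), 'tcp_rot': array([ 9.79688240e-01,  2.00525035e-01, -1.38876335e-04, -8.01800125e-04]), 'contact_force': array([ 0.3051785,  0.2757997, -1.2143936]), 'ft_torque': array([ 0.01153446, -0.00096163, -0.00668045]), 'grasp_force': 0.0, 'finger_gap': 0.08540365421911185} [0.49767752 0.04864564 1.25826559] [0.50962178 0.89832153 0.60074123]
```

View pics/top0.png

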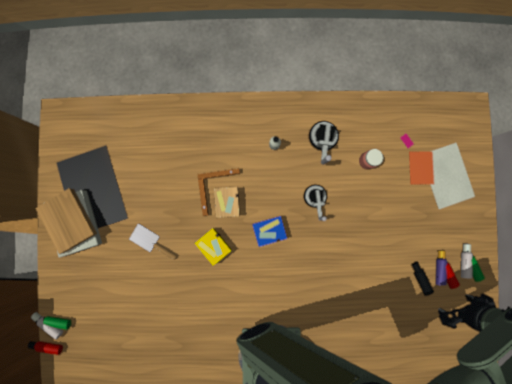

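View pics/side0.png

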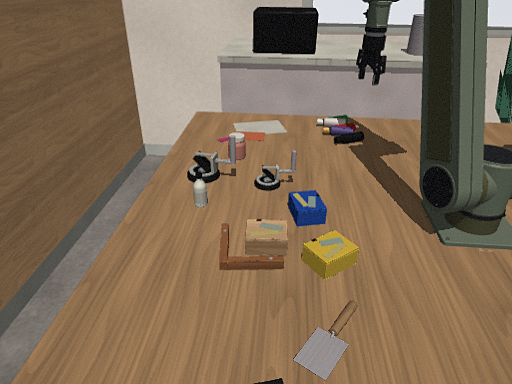

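The top view shows the stop's corner at about (202,175) and the natural wood panel at (227,202); the look-alikes are blue (269,231) and yellow (213,247). The stands are a small one at (316,195) and a big one at (323,135). The bottle is at (276,143), the jar at (372,159) and the knife at (150,240). I choose the wood panel and the small stand, and will check both in a crop.

```bash
python3 - <<'E'
import cv2
i=cv2.imread("pics/top0.png")[120:260,185:360]
cv2.imwrite("pics/crop0.png",cv2.resize(i,None,fx=4,fy=4,interpolation=cv2.INTER_CUBIC))
j=cv2.imread("pics/side0.png")[130:280,180:340]
cv2.imwrite("pics/crop1.png",cv2.resize(j,None,fx=4,fy=4,interpolation=cv2.INTER_CUBIC))
E
```

```text
(no output)
```

View pics/crop0.png

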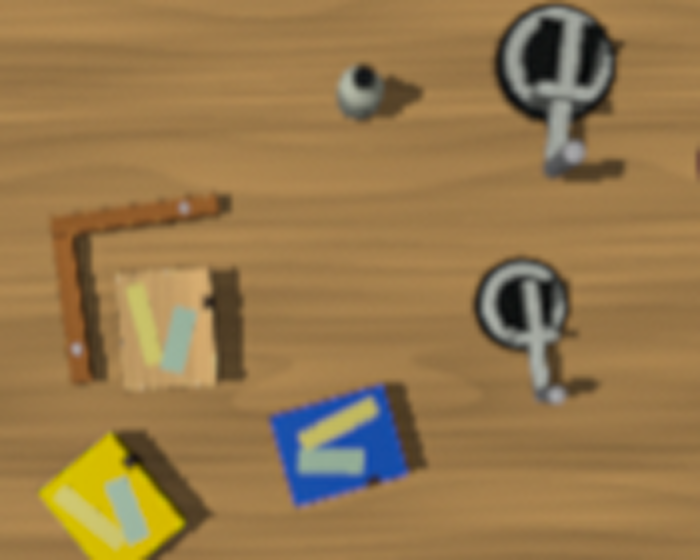

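View pics/crop1.png

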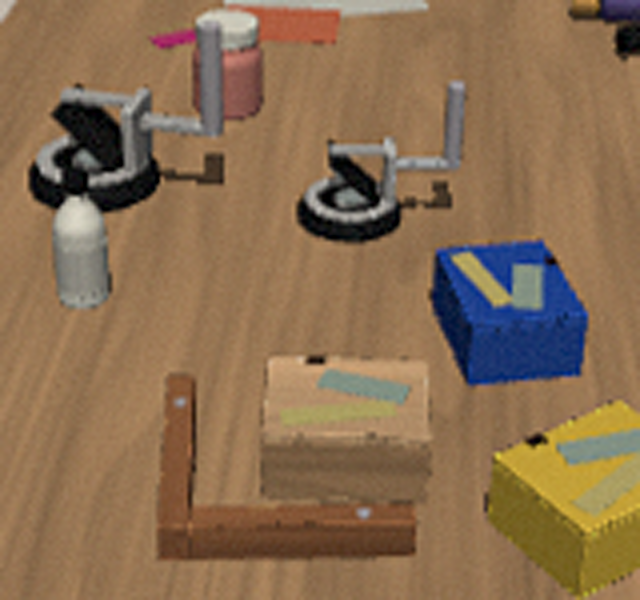

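The crops confirm the choice. The natural panel (crop0 165,328) has its dark key at (209,300) on the right, facing the small stand at (521,304), whose post top is at (555,394). The stop's inner corner is at about (77,236).

```bash
python3 - <<'E'
from h import *
C,D=cam("top"),cam("side")
f=lambda p,o:(np.array(p,float)+.5)/4-.5+o
a=lambda *p:f(p,(185,120)); b=lambda *p:f(p,(180,130))
m=lambda v:np.round(np.array(v)*1e3,1)
for n,p,q in [("++",(116,272),(262,437)),("+-",(210,266),(265,357)),("--",(216,384),(430,362)),("-+",(124,390),(430,440)),("post",(556,393),(457,85)),("key",(209,297),(316,358)),
  ("stop outer corner",(52,217),(158,528))]:
    P,e=tri(C,a(*p),D,b(*q));print(n,m(P),m(e))
print("panel z50",m(onz(C,a([116,272],[210,266],[216,384],[124,390]) if 0 else [a(116,272),a(210,266),a(216,384),a(124,390)],.05)))
S=onz(C,[a(52,217),a(215,195),a(72,383),a(77,236)],.026);print("stop out corner, far end, left end, inner",m(S))
print("puck",m(onz(C,[a(521,304)],.015)),m(onz(D,[b(349,208)],.015)))
print("arm base, end z51",m(onz(C,[a(528,285),a(544,390)],.051)),"post top",m(onz(C,[a(556,393)],.117)))
print("bottle",m(onz(C,[a(364,77)],.105)))
E
```

```text
++ [594.7 191.2  50.5] 3.4
+- [600.1 110.9  51.5] 0.3
-- [497.7 107.3  52.7] 3.2
-+ [495.1 185.6  51.6] 1.0
post [ 485.4 -169.   118.8] 2.9
key [570.5 111.9  53.9] 5.5
stop outer corner [646.6 249.7  26.6] 1.9
panel z50 [[596.4 191.4  50. ]
 [600.  110.9  50. ]
 [499.3 107.4  50. ]
 [495.6 185.8  50. ]]
stop out corner, far end, left end, inner [[647.7 249.9  26. ]
 [664.2 106.9  26. ]
 [502.4 233.7  26. ]
 [630.5 228.   26. ]]
puck [[ 564.6 -160.1   15. ]] [[ 563.1 -154.1   15. ]]
arm base, end z51 [[ 578.8 -160.5   51. ]
 [ 489.  -171.8   51. ]] post top [[ 486.8 -169.4  117. ]]
bottle [[749.2 -20.9 105. ]]
```

```bash
python3 -m jog '[[[0.07,0.187,0,-0.0102,-0.3],[0.07,0.187,0,-0.0102,-0.3],[0.07,0.187,0,-0.0102,-0.3],[0.07,0.187,0,-0.0102,-0.3],[0.07,0.187,0,-0.0102,-0.3],[0.07,0.187,0,-0.0102,-0.3],[0.07,0.187,0,-0.0102,-0.3],[0.07,0.187,0,-0.0102,-0.3],[0.07,0.187,0,-0.0102,-0.3],[0.07,0.187,0,-0.0102,-0.3],[0.07,0.187,0,-0.0102,-0.3],[0.07,0.187,0,-0.0102,-0.3],[0.07,0.187,0,-0.0102,-0.3],[0.07,0.187,0,-0.0102,-0.3],[0.07,0.187,0,-0.0102,-0.3],[0.07,0.187,0,-0.0102,-0.3],[0.07,0.187,0,-0.0102,-0.3],[0.07,0.187,0,-0.0102,-0.3],[0,0,0,0,-0.3],[0,0,0,0,-0.3]]]'
python3 - <<'E'
from h import *
C,i=shot("wrist","w1.png");print(C[3],C[2])
E
```

```text
clock: 1.77
tcp_pos: [0.4779, 0.146, 0.2305]
tcp_rot: [0.998, 0.06, -0.001, 0.0]
contact_force: [0.2, -0.4, -0.5]
finger_gap: 0.0299
grasp_force: 0.0
[0.55742562 0.15549602 0.37324948] [[ 1.19133300e-01 -9.43929864e-01 -3.07902045e-01]
 [-9.92878268e-01 -1.13245198e-01 -3.69901436e-02]
 [ 4.76733390e-05  3.10116007e-01 -9.50698722e-01]]
```

View pics/w1.png

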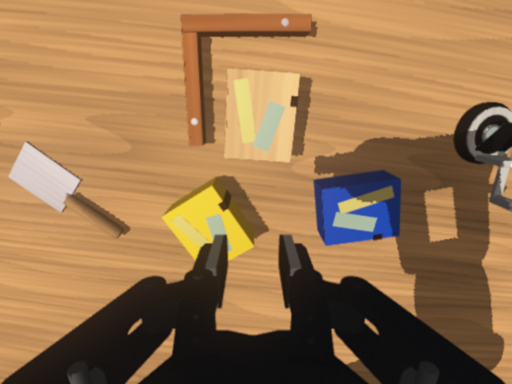

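The wrist picture shows the panel's top corners at (228,69), (300,73), (291,162) and (225,158). The stop's inner edges run (201,36)-(311,34) and (201,36)-(203,143). The gap behind the panel is clear of the blue and yellow blocks.

```bash
python3 - <<'E'
from h import *
C=cam("wrist");m=lambda v:np.round(np.array(v)*1e3,1)
print(m(onz(C,[(228,69),(300,73),(291,162),(225,158)],.05)))
print("stop inner, far, left; outer",m(onz(C,[(201,36),(311,34),(203,143),(182,15)],.026)))
print("yellow,blue",m(onz(C,[(215,179),(253,240),(314,181),(325,245)],.05)))
E
```

```text
[[592.9 185.6  50. ]
 [598.2 106.5  50. ]
 [498.7 100.8  50. ]
 [494.2 180.1  50. ]]
stop inner, far, left; outer [[627.3 222.   26. ]
 [644.2  97.3  26. ]
 [505.5 211.4  26. ]
 [646.6 244.9  26. ]]
yellow,blue [[466.9 190.   50. ]
 [389.7 134.   50. ]
 [478.7  68.8  50. ]
 [393.3  37.5  50. ]]
```

```bash
python3 -m jog '[[[-0.005,-0.001,-0.175,0,-0.3],[-0.005,0,-0.175,0,-0.3],[-0.005,0,-0.175,0,-0.3],[-0.005,0,-0.175,0,-0.3],[-0.005,0,-0.175,0,-0.3],[-0.005,0,-0.175,0,-0.3],[0,0,0,0,-0.3],[0,0,0,0,-0.3],[0.025,0.003,0,0,-0.3],[0.025,0.003,0,0,-0.3],[0.025,0.003,0,0,-0.3],[0.025,0.003,0,0,-0.3],[0.025,0.003,0,0,-0.3],[0.025,0.003,0,0,-0.3],[0.025,0.003,0,0,-0.3],[0.025,0.003,0,0,-0.3],[0,0,0,0,-0.3]]]'
```

```text
clock: 3.23
tcp_pos: [0.5135, 0.1493, 0.0214]
tcp_rot: [0.998, 0.058, 0.001, -0.0]
contact_force: [0.2, 0.8, 0.4]
finger_gap: 0.0301
grasp_force: 0.0
```

```bash
python3 -m jog '[[[0.015,0.002,0,0,-0.3],[0.015,0.002,0,0,-0.3],[0.015,0.002,0,0,-0.3],[0,0,0,0,-0.3]]]'; python3 -m jog '[[[0.01,0.001,0,0,-0.3],[0.01,0.001,0,0,-0.3],[0,0,0,0,-0.3]]]'
python3 - <<'E'
from h import *
C,t=shot("top","top2.png");D,s=shot("side","side2.png")
a=cv2.resize(t[150:240,185:275],(540,540),interpolation=cv2.INTER_CUBIC)
cv2.imwrite("pics/c2.png",a[:,:,::-1])
E
```

```text
clock: 3.57
tcp_pos: [0.5218, 0.1504, 0.0213]
tcp_rot: [0.998, 0.058, 0.001, -0.0]
contact_force: [0.9, -0.4, -0.8]
finger_gap: 0.0299
grasp_force: 0.0
clock: 3.82
tcp_pos: [0.5254, 0.1507, 0.0214]
tcp_rot: [0.998, 0.058, 0.0, -0.0]
contact_force: [0.1, 0.6, 0.1]
finger_gap: 0.0299
grasp_force: 0.0
```

View pics/c2.png

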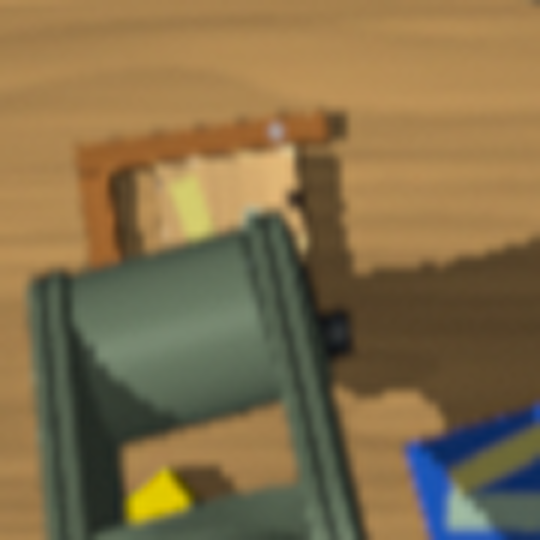

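The panel is now squared and nearly at the far fence, with a small gap at crop (225,155). I continue until the force rises.

```bash
python3 -m jog '[[[0.01,0.001,0,0,-0.3],[0.01,0.001,0,0,-0.3],[0,0,0,0,-0.3]]]'; python3 -m jog '[[[0.01,0.001,0,0,-0.3],[0.01,0.001,0,0,-0.3],[0,0,0,0,-0.3]]]';
```

```text
clock: 4.17
tcp_pos: [0.5289, 0.1509, 0.0213]
tcp_rot: [0.998, 0.058, -0.0, 0.0]
contact_force: [-1.3, -1.2, 0.6]
finger_gap: 0.0302
grasp_force: 0.5
clock: 4.42
tcp_pos: [0.5289, 0.1507, 0.0208]
tcp_rot: [0.998, 0.058, -0.005, 0.001]
contact_force: [-9.7, -1.6, 6.8]
finger_gap: 0.0298
grasp_force: 4.8
```

```bash
python3 -m jog '[[[-0.06,-0.006,0,0,-0.3],[-0.06,-0.006,0.05,0,-0.3],[0,0,0.18,0,-0.3],[0,0,0.18,0,-0.3],[0,0,0.18,0,-0.3],[0.035,-0.027,0,0.077,-0.3],[0.035,-0.027,0,0.077,-0.3],[0.035,-0.027,0,0.077,-0.3],[0.035,-0.027,0,0.077,-0.3],[0.035,-0.027,0,0.077,-0.3],[0.035,-0.027,0,0.077,-0.3],[0.035,-0.027,0,0.077,-0.3],[0.035,-0.027,0,0.077,-0.3],[0.035,-0.027,0,0.077,-0.3],[0.035,-0.027,0,0.077,-0.3],[0.035,-0.027,0,0.077,-0.3],[0.035,-0.027,0,0.077,-0.3],[0.035,-0.027,0,0.077,-0.3],[0,0,0,0,-0.3]]]'
python3 - <<'E'
from h import *
C,i=shot("wrist","w2.png");T,t=shot("top","top3.png")
print(robot.read_state()["joint_pos"])
a=cv2.resize(t[150:240,185:275],(384,384),interpolation=cv2.INTER_CUBIC)
cv2.imwrite("pics/c3.png",cv2.resize(np.hstack([i,a]),(784,336))[:,:,::-1])
E
```

```text
clock: 6.0
tcp_pos: [0.6017, 0.078, 0.1394]
tcp_rot: [0.664, 0.748, 0.001, 0.001]
contact_force: [0.3, -0.3, -0.2]
finger_gap: 0.0301
grasp_force: 0.0
[ 1.11526035e-01  4.35261553e-01  1.62812741e+00  2.37355384e-04
  1.07797421e+00 -1.96490008e-03]
```

View pics/c3.png

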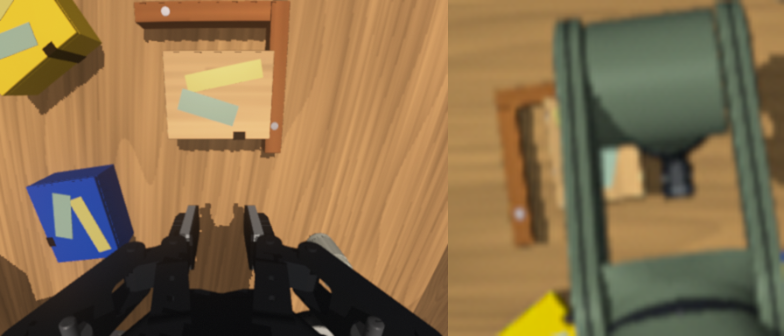

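The wrist picture shows the panel against the far fence (on the right), with the facing edge from about (192,158) to (313,158) in full pixels. The fingers are centred on that face, and about 35 mm remains to the left fence.

```bash
python3 - <<'E'
from h import *
C=cam("wrist");m=lambda v:np.round(np.array(v)*1e3,1)
print(m(onz(C,[(192,158),(313,158),(310,60),(187,60)],.05)),m(onz(C,[(305,26),(157,26)],.026)))
E
```

```text
[[544.7 109.9  50. ]
 [648.1 121.7  50. ]
 [632.3 197.8  50. ]
 [536.7 187.   50. ]] [[627.9 227.7  26. ]
 [504.3 214.2  26. ]]
```

```bash
python3 -m jog '[[[-0.01,0,-0.149,0,-0.3],[0,0,-0.149,0,-0.3],[0,0,-0.149,0,-0.3],[0,0,-0.149,0,-0.3],[0,0,0,0,-0.3],[-0.003,0.025,0,0,-0.3],[-0.003,0.025,0,0,-0.3],[-0.003,0.025,0,0,-0.3],[-0.003,0.025,0,0,-0.3],[-0.003,0.025,0,0,-0.3],[-0.003,0.025,0,0,-0.3],[-0.003,0.025,0,0,-0.3],[-0.003,0.025,0,0,-0.3],[-0.003,0.025,0,0,-0.3],[-0.003,0.025,0,0,-0.3],[0,0,0,0,-0.3]]]'; python3 -m jog '[[[-0.001,0.01,0,0,-0.3],[-0.001,0.01,0,0,-0.3],[0,0,0,0,-0.3]]]'; python3 -m jog '[[[-0.001,0.01,0,0,-0.3],[-0.001,0.01,0,0,-0.3],[0,0,0,0,-0.3]]]'
```

```text
clock: 7.43
tcp_pos: [0.5917, 0.1299, 0.02]
tcp_rot: [0.664, 0.747, 0.0, -0.0]
contact_force: [-0.2, 0.4, 0.1]
finger_gap: 0.0304
grasp_force: 0.0
clock: 7.68
tcp_pos: [0.5919, 0.1322, 0.0201]
tcp_rot: [0.664, 0.748, -0.0, 0.001]
contact_force: [1.9, -3.7, -0.4]
finger_gap: 0.0302
grasp_force: 2.0
clock: 7.93
tcp_pos: [0.5919, 0.1323, 0.0204]
tcp_rot: [0.663, 0.748, -0.002, 0.003]
contact_force: [3.0, -17.3, 2.2]
finger_gap: 0.0301
grasp_force: 8.9
```

```bash
python3 -m jog '[[[0.005,-0.05,0,0,-0.3],[0.005,-0.05,0.05,0,-0.3],[0,0,0.18,0,-0.3],[0,0,0.18,0,-0.3],[0,0,0.18,0,-0.3],[-0.038,0.024,0,-0.077,-0.3],[-0.038,0.024,0,-0.077,-0.3],[-0.038,0.024,0,-0.077,-0.3],[-0.038,0.024,0,-0.077,-0.3],[-0.038,0.024,0,-0.077,-0.3],[-0.038,0.024,0,-0.077,-0.3],[-0.038,0.024,0,-0.077,-0.3],[-0.038,0.024,0,-0.077,-0.3],[-0.038,0.024,0,-0.077,-0.3],[-0.038,0.024,0,-0.077,-0.3],[-0.038,0.024,0,-0.077,-0.3],[-0.038,0.024,0,-0.077,-0.3],[-0.038,0.024,0,-0.077,-0.3],[0,0,0,0,-0.3],[0,0,0,0,-0.3]]]'
python3 - <<'E'
from h import *
C,i=shot("wrist","w3.png")
E
```

```text
clock: 9.6
tcp_pos: [0.4943, 0.1794, 0.1387]
tcp_rot: [0.998, 0.059, 0.0, -0.0]
contact_force: [0.2, -0.2, 0.0]
finger_gap: 0.0298
grasp_force: 0.0
```

View pics/w3.png

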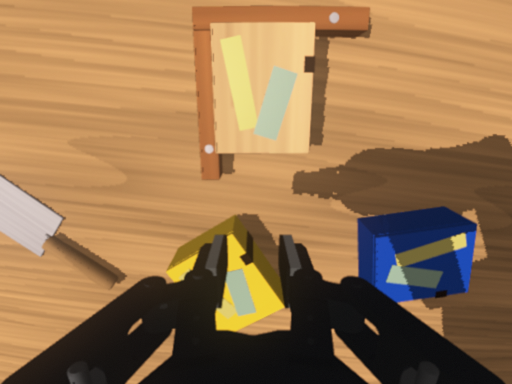

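The panel looks home on both fences, with its edges meeting them at (212,22). I give one confirming push along x.

```bash
python3 -m jog '[[[0.025,-0.02,-0.149,0,-0.3],[0,0,-0.149,0,-0.3],[0,0,-0.149,0,-0.3],[0,0,-0.149,0,-0.3],[0,0,0,0,-0.3],[0.025,0.003,0,0,-0.3],[0.025,0.003,0,0,-0.3],[0.025,0.003,0,0,-0.3],[0.025,0.003,0,0,-0.3],[0,0,0,0,-0.3]]]'; python3 -m jog '[[[0.01,0.001,0,0,-0.3],[0.01,0.001,0,0,-0.3],[0.01,0.001,0,0,-0.3],[0,0,0,0,-0.3]]]'
```

```text
clock: 10.48
tcp_pos: [0.5219, 0.1782, 0.0206]
tcp_rot: [0.998, 0.058, 0.002, -0.001]
contact_force: [-0.5, 0.5, -0.3]
finger_gap: 0.0298
grasp_force: 0.0
clock: 10.82
tcp_pos: [0.5255, 0.1783, 0.019]
tcp_rot: [0.998, 0.058, 0.0, 0.0]
contact_force: [-1.0, 0.0, -0.2]
finger_gap: 0.0298
grasp_force: 0.0
```

```bash
python3 -m jog '[[[0.01,0.001,0,0,-0.3],[0.01,0.001,0,0,-0.3],[0,0,0,0,-0.3]]]'; python3 -m jog '[[[0.005,0.001,0,0,-0.3],[0,0,0,0,-0.3]]]'
```

```text
clock: 11.07
tcp_pos: [0.5255, 0.178, 0.0184]
tcp_rot: [0.998, 0.058, -0.004, 0.001]
contact_force: [-8.7, -0.3, 5.8]
finger_gap: 0.0298
grasp_force: 4.1
clock: 11.23
tcp_pos: [0.5255, 0.178, 0.0184]
tcp_rot: [0.998, 0.058, -0.005, 0.001]
contact_force: [-10.5, 0.6, 6.8]
finger_gap: 0.0294
grasp_force: 5.2
```

```bash
python3 -m jog '[[[-0.05,-0.006,0,0,-0.3],[-0.05,-0.006,0,0,-0.3],[0,0,0.19,0,1],[0,0,0.19,0,1],[0,0,0.19,0,1],[0,0,0.19,0,1],[0,0,0.19,0,1],[-0.009,-0.173,0,0.043,1],[-0.009,-0.173,0,0.043,1],[-0.009,-0.173,0,0.043,1],[-0.009,-0.173,0,0.043,1],[-0.009,-0.173,0,0.043,1],[-0.009,-0.173,0,0.043,1],[-0.009,-0.173,0,0.043,1],[-0.009,-0.173,0,0.043,1],[-0.009,-0.173,0,0.043,1],[-0.009,-0.173,0,0.043,1],[0,0,0,0,1],[0,0,0,0,1]]]'
python3 - <<'E'
from h import *
C,i=shot("wrist","w4.png")
E
```

```text
clock: 12.82
tcp_pos: [0.4918, -0.1708, 0.2087]
tcp_rot: [0.924, 0.383, 0.0, -0.0]
contact_force: [-0.0, 0.9, 0.4]
finger_gap: 0.0854
grasp_force: 0.0
```

View pics/w4.png

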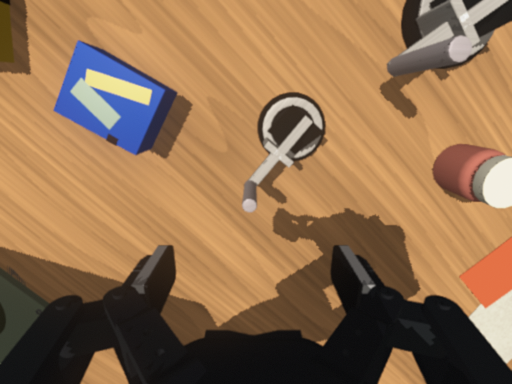

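The wrist view shows the post top at (249,205), the small puck's rim centred at about (292,126), and the jar at (490,178).

```bash
python3 - <<'E'
from h import *
C=cam("wrist");m=lambda v:np.round(np.array(v)*1e3,1)
T=cam("top")
P,e=tri(C,(249,205),T,(np.array([556,393])+.5)/4-.5+[185,120]);print("post",m(P),m(e))
print("post",m(onz(C,[(249,205)],.117)),"puck",m(onz(C,[(292,126)],.012)),"jar",m(onz(C,[(497,182)],.085)))
E
```

```text
post [ 487.1 -169.   124.2] 2.0
post [[ 485.3 -171.8  117. ]] puck [[ 566.5 -162.5   12. ]] jar [[ 680.4 -346.1   85. ]]
```

```bash
python3 -m jog '[[[-0.0265,0.004,-0.166,0,1],[0,0,-0.166,0,1],[0,0,-0.166,0,1],[0,0,-0.166,0,1],[0,0,0,0,1],[0,0,0,0,-1],[0,0,0,0,-1],[0,0,0,0,-1],[0,0,0,0,-1],[0,0,0,0,-1],[0,0,0,0,-1],[0,0,0,0,-1],[0,0,0,0,-1],[0,0,0,0,-1]]]' 25
```

```text
clock: 14.03
tcp_pos: [0.4882, -0.1694, 0.0773]
tcp_rot: [0.923, 0.385, 0.001, 0.001]
contact_force: [0.6, -1.3, 6.3]
finger_gap: 0.013
grasp_force: 26.2
```

```bash
python3 -m jog '[[[0.0053,-0.0253,0,0.0411,-1],[0.0053,-0.0253,0,0.0411,-1],[0.0085,-0.0244,0,0.0411,-1],[0.0085,-0.0244,0,0.0411,-1],[0.0115,-0.0231,0,0.0411,-1],[0.0115,-0.0231,0,0.0411,-1],[0.0144,-0.0214,0,0.0411,-1],[0.0144,-0.0214,0,0.0411,-1],[0.017,-0.0194,0,0.0411,-1],[0.017,-0.0194,0,0.0411,-1],[0,0,0,0,-1]]]'
```

```text
clock: 14.95
tcp_pos: [0.5076, -0.2159, 0.0773]
tcp_rot: [0.752, 0.659, -0.002, -0.001]
contact_force: [-9.2, -4.3, 13.7]
finger_gap: 0.0137
grasp_force: 27.0
```

```bash
python3 -m jog '[[[0.0194,-0.017,0.001,0.0411,-1],[0.0194,-0.017,0.001,0.0411,-1],[0.0214,-0.0144,0.001,0.0411,-1],[0.0214,-0.0144,0.001,0.0411,-1],[0.0231,-0.0115,0.001,0.0411,-1],[0.0231,-0.0115,0.001,0.0411,-1],[0.0244,-0.0085,0.001,0.0411,-1],[0.0244,-0.0085,0,0.0411,-1],[0.0253,-0.0053,0,0.0411,-1],[0.0253,-0.0053,0,0.0411,-1],[0,0,0,0,-1],[0,0,0,0,-1]]]'
python3 - <<'E'
from h import *
T,t=shot("top","top5.png");S,s=shot("side","side5.png");st=robot.read_state();print(st["joint_pos"],st["tcp_pos"])
a=cv2.resize(t[140:240,190:360],(680,400),interpolation=cv2.INTER_CUBIC)
b=cv2.resize(s[120:280,180:340],(400,400),interpolation=cv2.INTER_CUBIC)
cv2.imwrite("pics/c5.png",cv2.resize(np.hstack([a,b]),(800,296))[:,:,::-1])
E
```

```text
clock: 15.95
tcp_pos: [0.5534, -0.2402, 0.0775]
tcp_rot: [0.505, 0.863, -0.003, -0.0]
contact_force: [-5.4, -10.8, 2.4]
finger_gap: 0.0133
grasp_force: 26.1
[-0.42542776  0.49444714  1.70460764 -0.00739349  0.94358989 -0.93396405] [ 0.5532725 -0.2401535  0.0774524]
```

View pics/c5.png

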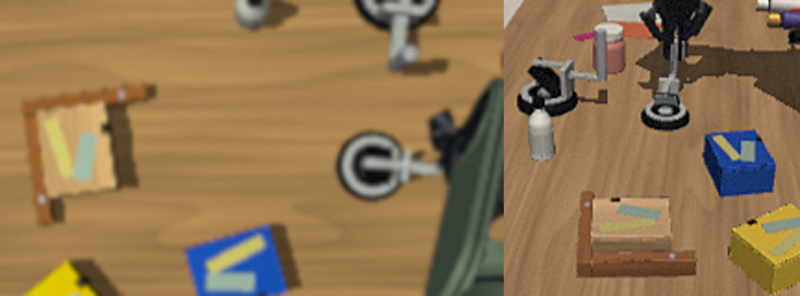

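The panel sits flush in the stop. The small head's arm now points right, from (371,166) to (440,169) in the crop, and the mark is at (107,127). I check the line of sight numerically.

```bash
python3 - <<'E'
from h import *
from scipy.optimize import least_squares
T=cam("top");m=lambda v:np.round(np.array(v)*1e3,1)
f=lambda x,y:(np.array([x,y])/2.963+[190,140]-.4)
mark=onz(T,[f(107,127)],.05)[0];ax=onz(T,[f(371,166)],.015)[0];arm=onz(T,[f(363,164),f(440,169)],.053)
print("mark",m(mark),"puck",m(ax),"arm",m(arm))
G=np.array([[.4882,-.1694],[.5076,-.2159],[.5534,-.2402]])
c=least_squares(lambda c:np.hypot(*(G-c).T)-.08,[.565,-.159]).x;print("fit axis",m(c))
mk=np.array([.608,.144])
for A,M in [(c,mk),(np.array([.565,-.159]),mk),(ax[:2],mark[:2])]:
  d=A-G[2];d/=np.linalg.norm(d);r=M-A;print("LOS yaw",np.degrees(np.arctan2(d[1],d[0])),"lateral mm",m(d[0]*r[1]-d[1]*r[0]))
d=arm[0]-arm[1];d=d[:2]/np.linalg.norm(d[:2]);r=mk-[.565,-.159];print("arm yaw",np.degrees(np.arctan2(d[1],d[0])),m(d[0]*r[1]-d[1]*r[0]))
E
```

```text
mark [613.3 149.8  50. ] puck [ 564.6 -159.8   15. ] arm [[ 565.1 -144.3   53. ]
 [ 557.7 -233.5   53. ]]
fit axis [ 567.4 -161.8]
LOS yaw 79.84521067087441 lateral mm 14.0
LOS yaw 81.86989764584406 lateral mm 0.3
LOS yaw 82.04665060142524 lateral mm -5.4
arm yaw 85.26692278158062 -17.9
```

```bash
python3 - <<'E'
from h import *
A=np.array([.565,-.160])
for n in("top","wrist"):
  C,i=shot(n,f"{n}9.png")
  hsv=cv2.cvtColor(i,cv2.COLOR_RGB2HSV)
  for z,lab,rs in((.053,"arm",range(36,64,4)),):
    d=np.array([np.cos(np.radians(82)),np.sin(np.radians(82))]);nrm=np.array([-d[1],d[0]]);pts=[]
    for r in rs:
      t=np.arange(-20,20.1,.5)*1e-3
      P=np.c_[A-d*r*1e-3+t[:,None]*nrm,np.full(len(t),z)];px=proj(C,P).astype(np.float32)
      v=cv2.remap(hsv,px[:,0].copy(),px[:,1].copy(),cv2.INTER_LINEAR)[:,0]
      ok=(v[:,1]<60)&(v[:,2]>90)
      if ok.sum()>4: c=t[ok].mean();pts.append((-r*1e-3,c));print(n,r,ok.sum(),round(c*1e3,1))
    if len(pts)>2:
      p=np.array(pts);k=np.polyfit(p[:,0],p[:,1],1);print("slope deg",np.degrees(np.arctan(k[0])),"offset at axis mm",k[1]*1e3)
E
```

```text
top 36 71 -1.5
top 40 48 -0.7
top 44 33 -1.5
top 48 33 -1.5
top 52 30 -1.2
top 56 27 -1.5
top 60 25 -2.0
slope deg 1.4065334043034305 offset at axis mm -0.2500000000000014
wrist 36 81 0.0
wrist 40 72 -2.3
wrist 44 24 -0.8
wrist 48 25 -1.0
wrist 52 25 -1.0
wrist 56 24 -1.2
wrist 60 24 -1.2
slope deg 1.0230301886678383 offset at axis mm -0.21428571428571244
```

The arm lies at a yaw of 82–83°, within about 10 mm of the mark at its distance. The head is held and the panel is home, so I hand in.

```bash
python3 -m jog '[[[0,0,0,0,-1],[0,0,0,0,-1],[0,0,0,0,-1]]]'; python3 -c "from cell import robot; print(robot.sign_off())"
```

```text
clock: 16.4
tcp_pos: [0.5532, -0.2401, 0.0775]
tcp_rot: [0.505, 0.863, -0.003, -0.0]
contact_force: [-5.5, -10.8, 0.7]
finger_gap: 0.0131
grasp_force: 26.0
the job is handed in; nothing more can be done
None
```

The job is handed in at 16.4 s, with no verdict returned: by my measurements the panel is home against both fences and the mirror is held in the fingers with its line of sight about 7 mm from the mark (limit 20 mm), and I touched no bystander.

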